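# Stand the alignment screen back up and push it home against the stop

### The job

The small metal alignment screen in front of the lamp has been knocked flat onto its back, with its heavy foot sticking up. Without picking it up, push the raised foot over towards the lamp with the fingertips so that the screen stands upright on its foot again, then push it from behind along the bench until the front edge of its foot rests squarely against the stop bar, with the whole width of the foot on the bar. Leave the other things on the bench where they are.

Things in the scene. Friction and masses are not known exactly. Their poses are not given: they have to be found in the camera images.
- screen: L-shaped alignment screen, loose, 0.65 to 0.9 kg: steel foot 90 wide, 70 deep, 14 mm thick; a 4 mm aluminium plate, 90 mm wide, rises at the foot's rear (heel) edge, flush with it, to 75 mm above the foot's underside. Axes as it stands: x across, y forward from heel to toe, z up; origin: middle of the heel edge (underside, rear). Starts lying on its back: y up, z level, pointing away from the lamp
- toe (a point): middle of the lower front (toe) edge of the screen's foot, 70 mm from the screen's origin along its y axis; at the start it is up, 70 mm above the bench
- foot_inner (a point): middle of the upper side of the screen's foot (14 mm from its underside, 55 mm forward of the heel). At the start this side is upright and looks away from the lamp. About 2 N on it towards the lamp tips the screen over its heel edge, which hardly slides; past about 20 degrees it falls onto its foot by itself. Standing, the screen slides under 2 to 10 N
- stop: fixed aluminium stop bar, 200 long (its x axis), 20 deep, 16 mm high (two screw heads to 22 mm). Origin: middle of its near face, at bench height; y points from the screen's side square through the bar to the lamp, z up. The screen's heel starts 135 to 165 mm before it. Beyond it, fixed: the white lamp house, 130 mm wide, 152 mm tall, from y = 120 mm, its black nozzle from y = 90 mm
- canister: bystander, loose, not to be moved: small black jar with a white cap, 36 mm across, 58 mm tall; origin at its underside
- post: bystander, loose, not to be moved: short steel rod 13 mm across on a 42 mm aluminium disc foot, 55 mm tall; origin at its underside
- tube: bystander, loose, not to be moved: short aluminium tube, 40 mm across, 32 mm tall, standing; origin at its underside
- driver: bystander, loose, not to be moved: screwdriver lying on the bench, 150 mm long; origin at its underside
- filterbox: bystander, loose, not to be moved: flat white plastic box 50 x 60 x 22 mm; origin at its underside
- thumbscrew: bystander, loose, not to be moved: brass thumbscrew standing on its 32 mm head, 34 mm tall; origin at its underside

How it is judged (in metres and radians):
On the way, in this order (a step that is already met when the one before it is completed fails the run):
1. the screen stands upright on its foot, still clear of the stop bar (angle between screen's own z axis and vertical below 0.08 rad and height (world z) of screen below 0.006 m and y of toe in the frame of stop below -0.015 m), for 0.2 s.
2. the foot's front edge rests squarely against the stop bar (angle between screen's own z axis and vertical below 0.08 rad and y of toe in the frame of stop between -0.006 and 0.004 m and x of toe in the frame of stop between -0.055 and 0.055 m and angle between the y axis of screen and the y axis of stop, either way round below 0.09 rad and height (world z) of screen below 0.006 m), for 0.2 s.
At the end, for the whole second after the job is handed in: the screen stands upright (within 0.08 rad) and still, the middle of its toe edge within 6 mm of the stop bar's near face and within 55 mm of the bar's middle, square to the bar within 0.09 rad (all of step 2 and linear speed of screen below 0.01 m/s); the robot touches nothing.
It fails at once if the screen is picked up (its heel edge more than 25 mm off the bench) (height (world z) of screen above 0.025 m).
It fails at once if another thing on the bench is moved more than 20 mm (distance of any of canister, post, tube, driver, filterbox, thumbscrew from where it was at the start of the episode above 0.02 m).
It also fails if it takes over 53 s, if anything falls off the work surface, if the arm or the gripper's body presses on something with over 40 N, if the wrist force passes 120 N, or if a joint passes its speed limit or range.

### The arm

A 6-joint arm with a two-finger parallel gripper is mounted at the origin on the work surface. World frame = base frame: x ahead of the robot, y to its left, z up, the work surface at z = 0. Lengths are in mm, angles in rad, forces in N, time in s.
With the tool pointing down it reaches from about 350 to 775 mm from the base axis. Payload 7.3 kg.
Tool frame: the origin (TCP) lies at the very end of the fingers, on their centre line; the grasp point (between the pads) lies 19 mm behind it (bot.grip_point_offset is the distance from the TCP to the grasp point, in mm); z points along the fingers, y is the line along which they close (so a half turn about z gives the same grasp; the last joint's range is limited). The gripper opens to 92 mm and grips with 3 to 60 N. Pads are 19 mm wide; open, the fingers measure 130 mm over their backs; the gripper's body (75 mm by 190 mm) begins 47 mm behind the grasp point.
Start: joints at [0.967, 0.342, 1.524, -0, 1.275, -0.146], TCP at [232.026, 470.966, 226.741] pointing down, gripper open.
Joint ranges: [-2.53, 2.53], [-0.77, 2.02], [0.04, 2.7], [-1, 4.14], [0.28, 2.66], [-3.11, 3.11]. Speed limits (rad/s): [2.57, 2.57, 3.14, 3.14, 3.14, 3.14].

### API

Orientations are given as [roll, pitch, yaw] about the fixed x, y, z axes, in that order (R = Rz(yaw) Ry(pitch) Rx(roll)).
In Python, from plant import bot gives the robot as it stands. The module is installed in compiled form; this text tells all that it offers.
- The arm moves only by the shell command python3 -m jog 'ROWS' [OPENING]. ROWS is JSON, a list of rows, each a list of 6 numbers: the shift along the tool's x, y, z in mm, then the turn, a rotation vector about the tool's x, y, z in rad. In form: [[dx, dy, dz, rx, ry, rz], ...]. A call has 1 to 12 rows; each row shifts and turns the commanded pose from where the row before left it, along the tool's axes as they then stand; what a row does not reach is not made up. A row lasts 1/10 s, in which the tool goes at most 50 mm and 8.59 degrees, less where a joint would pass 70% of its speed; a pose out of reach is approached as far as the arm can. A call with a gripper value outside its range is refused whole. OPENING is the opening in per cent of the stroke, from 0 (shut) to 100 (fully open), set as the call begins (- or left out, the last holds). The fingers move at their own pace and stop on an object; the grip force is fixed at half the most. Time passes only in rows, so rows that do not move let the fingers close. It gives the time, the measured TCP pose, the force, the opening and the grip force at its end, in the units of the state.
- bot.get_obs(): the state, without advancing time (a new reading comes with each control period).
- bot.capture(name): name is "side" or "top"; returns the picture (400x640x3 uint8, red, green, blue); there is no depth.
- bot.camera_model(name): a dict with "fx", "fy", "cx", "cy" (pixels), "position" and "orientation" of the camera in the world. Camera axes: x right, y down, z forward; pixel columns grow to the right and rows downward; lengths in mm; the calibration is good to about 2 mm. A picture is of the moment at which its call begins. camera_model takes no time and is no camera call.
- bot.close_job(): hands the job in; it is judged then, once.
Trained networks look in the newest picture that a camera, given by its name, has taken for a name from the list of things; names that differ only in an ending like _2 or _b are one class to them, and where a whole thing is asked for, a point or a joint stands for the part that bears it (a point fixed in the world has none). Each returns a list of dicts, best first, with "p" (0 to 1); they miss things now and then, are a little off and sometimes report something else, mostly with a low value. They report only what shows in the picture. A call takes as long as a camera call.
- bot.outline_of(target, camera): "mask" (400x640 bool, what is visible of it) and "pixel" ([column, row] in pixels, amid what is visible of it).
The state is a dict: "time": time; "joint_positions": joint angles; "dq": joint speeds; "tau": joint torques, N m; "tool_pos": TCP position; "tcp_rot": TCP orientation; "contact_force": force on the tool from outside, world axes, zero at the start; "moment": the same for the moment, N m; "grip_width": finger opening in mm; "finger_force": force on a finger pad.
Only numpy, scipy, OpenCV 4.12 (cv2) and the standard library are available. Lean on these libraries where they do the work, as an engineer would, in place of code of your own. Each camera call takes 0.05 s, during which the arm holds its last target. There are 200 camera calls.

## Working session

There is one attempt and no reset: what is moved stays moved. The work goes in short steps, Python scripts to look and compute and a shell command to move; the robot and the scene stay as the last step left them, time stands still between calls to the robot, and variables do not carry over. Pictures are saved under pics/ and viewed, at most 10 in all, crops included, and the job is handed in when it is done.

```bash
mkdir -p pics; cat > h.py <<'E'
import numpy as np, cv2
from scipy.spatial.transform import Rotation as R
from plant import bot
def cam(n):
    m=bot.camera_model(n); o=np.array(m["orientation"],float)
    Rm=o if o.shape==(3,3) else R.from_euler('xyz',o).as_matrix()
    return m,Rm,np.array(m["position"],float)
def ray(n,px,z):
    m,Rm,p=cam(n); d=Rm@np.array([(px[0]-m["cx"])/m["fx"],(px[1]-m["cy"])/m["fy"],1])
    return p+d*(z-p[2])/d[2]
def proj(n,P):
    m,Rm,p=cam(n); c=Rm.T@(np.array(P,float)-p); return c[0]/c[2]*m["fx"]+m["cx"],c[1]/c[2]*m["fy"]+m["cy"]
def save(n,f): im=bot.capture(n); cv2.imwrite("pics/"+f,im[:,:,::-1]); return im
E
python3 - <<'E'
from h import *
for n in("top","side"):
    save(n,n+"0.png"); print(n,bot.camera_model(n))
    for t in("screen","stop","canister","post","tube","driver","filterbox","thumbscrew"):
        r=bot.outline_of(t,n)
        for k in r[:2]:
            if k["p"]<.3: continue
            ys,xs=np.nonzero(k["mask"]); print(t,round(k["p"],2),k["pixel"],ray(n,k["pixel"],10).round()[:2],len(xs))
            if t in("screen","stop"):
                b=cv2.boxPoints(cv2.minAreaRect(np.c_[xs,ys].astype(np.float32))); print(b.round(1).tolist())
print(bot.get_obs()["time"],bot.get_obs()["tcp_rot"])
E
```

```text
top {'fx': 419.67816408834994, 'fy': 419.67816408834994, 'cx': 326.1360686201927, 'cy': 199.46222516225922, 'position': array([433.20855244,  30.53978143, 863.82995788]), 'orientation': array([-2.9434791 , -0.01142643, -1.54283549])}
screen 0.57 [350.2, 176.9] [655. -24.] 1574
[[327.0, 161.0], [359.3999938964844, 144.8000030517578], [381.6000061035156, 189.1999969482422], [349.20001220703125, 205.39999389648438]]
canister 0.64 [320.2, 121.7] [775.  43.] 363
post 0.71 [247.2, 267.4] [461. 180.] 323
tube 0.56 [275.8, 130.0] [753. 138.] 266
tube 0.55 [355.8, 178.4] [652. -35.] 1545
driver 0.88 [421.0, 184.5] [ 643. -172.] 507
filterbox 0.94 [223.8, 140.8] [726. 247.] 760
filterbox 0.72 [354.1, 178.1] [652. -32.] 1593
thumbscrew 0.74 [313.3, 251.8] [496.  49.] 212
side {'fx': 500.3563648384009, 'fy': 500.3563648384009, 'cx': 319.88274336129626, 'cy': 199.76342743637272, 'position': array([ 181.61323398, -356.0446202 ,  715.81813059]), 'orientation': array([-2.39305782,  0.00800011, -0.83621669])}
screen 0.7 [364.2, 238.2] [647. -35.] 2087
[[335.79998779296875, 253.60000610351562], [350.0, 191.89999389648438], [396.5, 202.60000610351562], [382.20001220703125, 264.3999938964844]]
stop 0.78 [193.5, 149.1] [595. 388.] 10984
[[101.80000305175781, 160.89999389648438], [153.6999969482422, 64.9000015258789], [309.1000061035156, 148.8000030517578], [257.20001220703125, 244.8000030517578]]
stop 0.73 [283.9, 142.0] [739. 260.] 625
[[268.0, 134.0], [297.0, 134.0], [297.0, 156.0], [268.0, 156.0]]
canister 0.64 [371.6, 177.1] [779.  52.] 511
post 0.88 [201.6, 236.3] [455. 187.] 506
tube 0.69 [327.7, 164.4] [749. 142.] 383
driver 0.74 [426.7, 284.3] [ 640. -173.] 684
filterbox 0.59 [284.2, 139.6] [745. 265.] 686
thumbscrew 0.62 [270.8, 264.4] [496.  49.] 305
0.9 [3.14156387e+00 1.06734173e-05 2.68379671e+00]
```

View pics/top0.png

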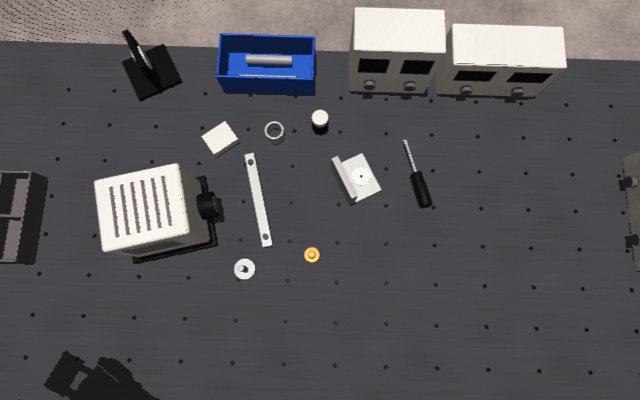

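View pics/side0.png

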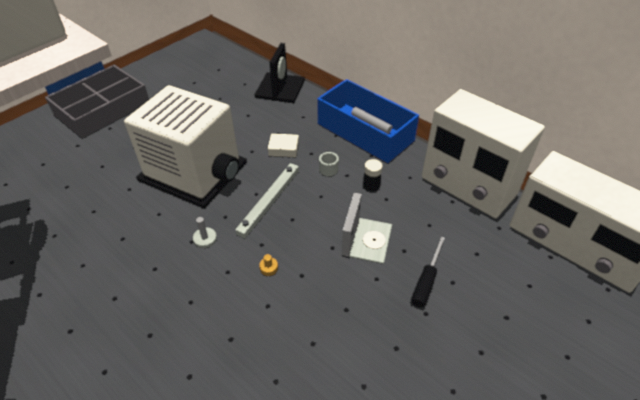

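The top view shows the bar from about (250,154) to (267,246). The screen lies at (332–381,153–205) with its raised foot on the left, towards the bar. I'll take a close crop to get the corners.

```bash
python3 - <<'E'
from h import *
im=cv2.imread("pics/top0.png")
a=cv2.resize(im[140:255,235:395],None,fx=5,fy=5,interpolation=cv2.INTER_CUBIC)
cv2.imwrite("pics/c1.png",a)
g=cv2.cvtColor(im,cv2.COLOR_BGR2GRAY)
for (x0,x1,y0,y1) in((240,278,148,250),(325,390,145,210)):
    m=np.zeros_like(g); m[y0:y1,x0:x1]=(g[y0:y1,x0:x1]>110)
    ys,xs=np.nonzero(m); b=cv2.boxPoints(cv2.minAreaRect(np.c_[xs,ys].astype(np.float32)))
    print(b.round(1).tolist(),[ray("top",q,16 if x0<300 else 4).round(1)[:2].tolist() for q in b])
E
```

```text
[[243.39999389648438, 153.89999389648438], [253.60000610351562, 151.89999389648438], [272.20001220703125, 244.8000030517578], [262.0, 246.8000030517578]] [[695.9, 202.2], [701.1, 181.1], [507.3, 131.7], [502.6, 151.9]]
[[330.6000061035156, 158.1999969482422], [358.1000061035156, 144.10000610351562], [381.29998779296875, 189.3000030517578], [353.79998779296875, 203.39999389648438]] [[696.0, 18.6], [729.4, -39.7], [631.3, -89.9], [599.3, -32.5]]
```

View pics/c1.png

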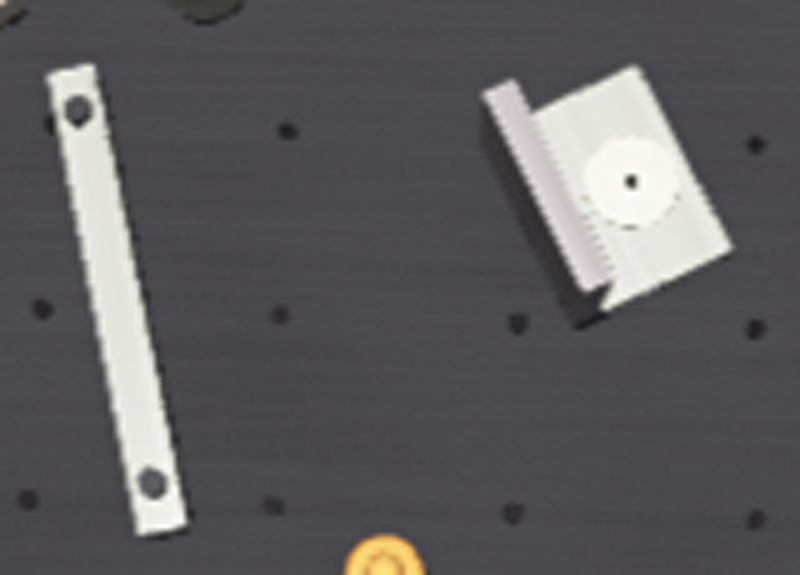

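The crop (5x, origin 235,140) shows these points:
- **Bar's near top edge:** (95,64)–(188,525)
- **Raised toe face:** (483,95), (580,290), (517,80), (612,275)
- **Plate's far end:** (637,65)–(732,245)

```bash
cat >> h.py <<'E'
def geo():
    c=lambda x,y,z: ray("top",(235+(x-2)/5,140+(y-2)/5),z)
    A,B=c(95,64,16),c(188,525,16)
    return c,A,B
E
python3 - <<'E'
from h import *
c,A,B=geo()
print("bar",A.round(1),B.round(1),np.linalg.norm(A-B))
u=(A-B)[:2]/np.linalg.norm((A-B)[:2]); y=np.array([-u[1],u[0]]); O=(A+B)[:2]/2
# stop y points from screen to lamp; x = y rotated -90
print("O",O,"ydir",y,"yaw of y",np.arctan2(y[1],y[0]))
P={k:c(*v) for k,v in dict(u1=(483,95,70),u2=(580,290,70),i1=(517,80,70),i2=(612,277,70),p1=(637,65,4),p2=(732,245,4)).items()}
for k,v in P.items(): d=v[:2]-O; print(k,v.round(1),"stop-frame along u,y",(d@u).round(1),(d@y).round(1))
n=lambda a,b:np.linalg.norm(P[a]-P[b]); print(n("u1","u2"),n("i1","i2"),n("p1","p2"),n("u1","i1"))
for a,b in(("u1","u2"),("i1","i2"),("p1","p2")):
    d=(P[a]-P[b])[:2]; print(a,"yaw of screen forward",np.arctan2(d[0],-d[1]))
print(bot.get_obs()["tool_pos"],R.from_euler('xyz',bot.get_obs()["tcp_rot"]).as_matrix().round(3))
E
```

```text
bar [699.9 181.   16. ] [507.6 131.6  16. ] 198.5379348832436
O [603.79788914 156.29446228] ydir [-0.2486285   0.96859892] yaw of y 1.822060360171583
u1 [675.1  18.3  70. ] stop-frame along u,y 34.7 -151.4
u2 [597.9 -21.2  70. ] stop-frame along u,y -49.9 -170.5
i1 [681.6   5.   70. ] stop-frame along u,y 37.8 -165.9
i2 [603.4 -33.5  70. ] stop-frame along u,y -47.6 -183.8
p1 [710.6 -48.3   4. ] stop-frame along u,y 52.6 -224.7
p2 [632.8 -89.2   4. ] stop-frame along u,y -32.9 -245.0
86.7085158662182 87.23416312074285 87.85906992483211 14.785214469410052
u1 yaw of screen forward 2.0435800777216198
i1 yaw of screen forward 2.0284488188190806
p1 yaw of screen forward 2.054730054341742
[232.00969437 470.95796889 226.71906301] [[-0.897  0.442  0.   ]
 [ 0.442  0.897  0.   ]
 [-0.     0.    -1.   ]]
```

```bash
python3 -m jog '[[-43,-19,0,0,0,0],[-43,-19,0,0,0,0],[-43,-19,0,0,0,0],[-43,-19,0,0,0,0],[-43,-19,0,0,0,0],[-43,-19,0,0,0,0],[-43,-19,0,0,0,0],[-43,-19,0,0,0,0],[-43,-19,0,0,0,0],[-43,-19,0,0,0,0],[-43,-19,0,0,0,0],[-43,-19,0,0,0,0]]' 50
python3 -m jog '[[-43,-19,0,0,0,0],[-43,-19,0,0,0,0],[0,0,0,0,0,0.128],[0,0,0,0,0,0.128],[0,0,0,0,0,0.128],[0,0,0,0,0,0.128],[0,0,0,0,0,0.128],[0,0,0,0,0,0],[0,0,0,0,0,0],[0,0,0,0,0,0]]' 50
```

```text
time: 2.1
tool_pos: [595.1, 36.6, 226.8]
tcp_rot: [3.141, 0.0, 2.684]
contact_force: [0.1, 0.8, 0.1]
grip_width: 45.5
finger_force: 0.0
time: 3.1
tool_pos: [654.5, -33.7, 226.7]
tcp_rot: [3.142, -0.0, 2.046]
contact_force: [-0.9, -0.3, -0.0]
grip_width: 45.7
finger_force: 0.0
```

```bash
python3 -m jog '[[-14,-2,0,0,0,0],[0,0,40,0,0,0],[0,0,40,0,0,0],[0,0,40,0,0,0],[0,0,25,0,0,0],[0,0,25,0,0,0],[0,0,0,0,0,0],[0,0,0,0,0,0]]'
python3 - <<'E'
from h import *
im=save("side","s1.png"); cv2.imwrite("pics/s1c.png",cv2.resize(im[120:320,250:450,::-1],None,fx=3,fy=3))
E
```

```text
time: 3.9
tool_pos: [659.4, -47.8, 57.0]
tcp_rot: [-3.142, 0.0, 2.044]
contact_force: [1.5, -0.8, 0.4]
grip_width: 45.5
finger_force: 0.0
```

View pics/s1c.png

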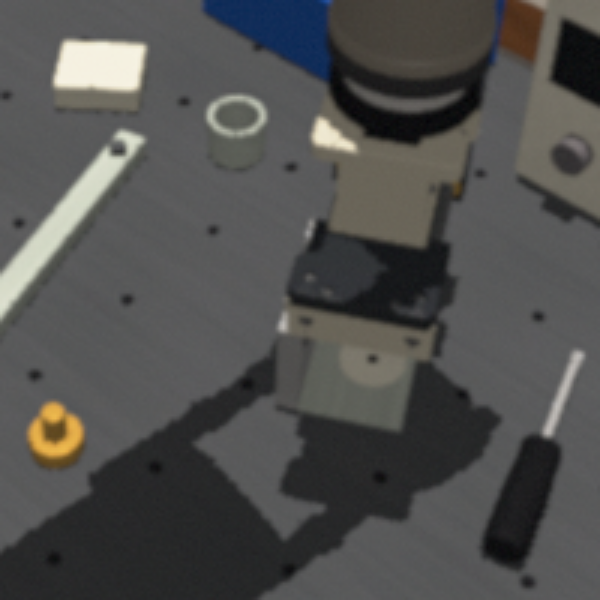

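The hand is above the plate, with the raised foot just ahead of it at about (285,370) in the crop. I'll push forward now.

```bash
python3 -m jog '[[5,0,0,0,0,0],[5,0,0,0,0,0],[5,0,0,0,0,0],[5,0,0,0,0,0],[4,0,0,0,0,0],[4,0,0,0,0,0],[4,0,0,0,0,0],[4,0,0,0,0,0],[4,0,0,0,0,0]]'
python3 -m jog '[[4,0,0,0,0,0],[4,0,0,0,0,0],[5,0,0,0,0,0]]'
```

```text
time: 4.85
tool_pos: [640.6, -11.1, 56.6]
tcp_rot: [-3.142, -0.0, 2.044]
contact_force: [0.9, 0.1, -0.0]
grip_width: 45.9
finger_force: 0.1
time: 5.15
tool_pos: [634.1, 1.4, 56.5]
tcp_rot: [-3.141, -0.002, 2.043]
contact_force: [4.6, 2.8, 0.6]
grip_width: 46.1
finger_force: 2.0
```

```bash
python3 -m jog '[[6,0,0,0,0,0],[6,0,0,0,0,0],[6,0,0,0,0,0],[4,0,0,0,0,0],[0,0,0,0,0,0],[0,0,0,0,0,0],[0,0,0,0,0,0]]'
python3 - <<'E'
from h import *
im=save("side","s2.png"); cv2.imwrite("pics/s2c.png",cv2.resize(im[120:320,250:450,::-1],None,fx=3,fy=3))
E
```

```text
time: 5.85
tool_pos: [625.1, 19.3, 56.7]
tcp_rot: [3.141, 0.0, 2.043]
contact_force: [0.2, -0.2, 0.4]
grip_width: 46.0
finger_force: 0.0
```

View pics/s2c.png

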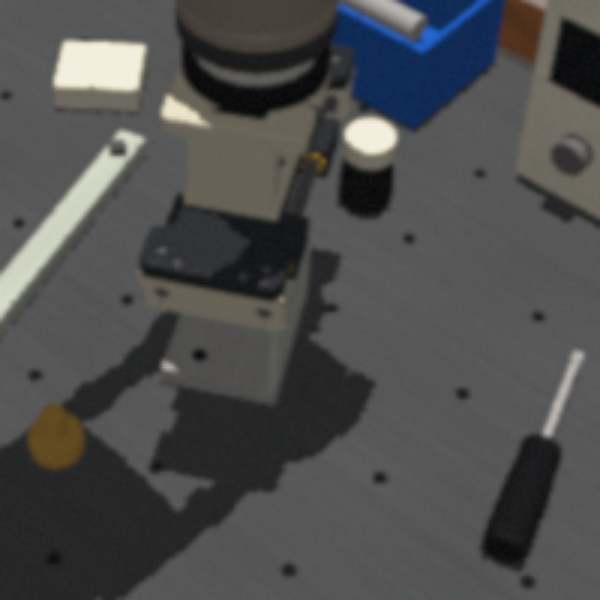

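The screen has tipped forward, and its plate shows upright at about (280,350) in the crop. Next I lift clear, back off and look.

```bash
python3 -m jog '[[0,0,-30,0,0,0],[0,0,-45,0,0,0],[-45,0,0,0,0,0],[-45,0,0,0,0,0],[-45,0,0,0,0,0],[0,0,0,0,0,0],[0,0,0,0,0,0]]'
python3 - <<'E'
from h import *
im=save("top","t2.png"); cv2.imwrite("pics/t2c.png",cv2.resize(im[140:255,235:395,::-1],None,fx=5,fy=5,interpolation=cv2.INTER_CUBIC))
E
```

```text
time: 6.6
tool_pos: [686.2, -101.7, 130.9]
tcp_rot: [-3.141, -0.001, 2.041]
contact_force: [0.0, 0.7, 1.4]
grip_width: 46.0
finger_force: 0.0
```

View pics/t2c.png

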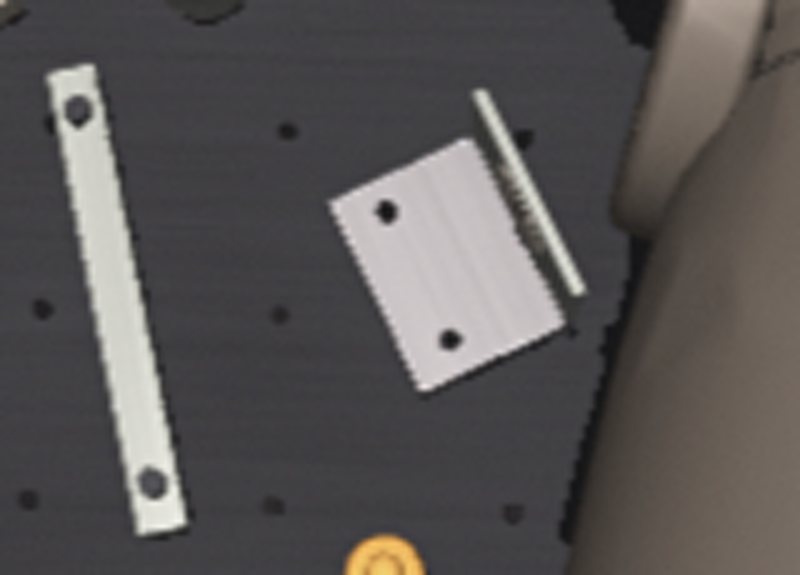

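The screen now stands upright. In the crop its toe corners are at (329,203) and (422,390), and the plate's rear top edge runs (486,90)–(586,292).

```bash
python3 - <<'E'
from h import *
c,A,B=geo(); u=(A-B)[:2]/np.linalg.norm((A-B)[:2]); y=np.array([-u[1],u[0]]); O=(A+B)[:2]/2
P=dict(t1=c(329,203,14),t2=c(422,390,14),r1=c(486,90,75),r2=c(586,292,75))
for k,v in P.items(): d=v[:2]-O; print(k,v.round(1),(d@u).round(1),(d@y).round(1))
for a,b in(("t1","t2"),("r1","r2")):
    d=(P[a]-P[b])[:2]; print(np.linalg.norm(d),"yaw",np.arctan2(d[0],-d[1]))
T=(P["t1"]+P["t2"])[:2]/2; H=(P["r1"]+P["r2"])[:2]/2; print("toe",T,"heel",H,np.linalg.norm(T-H))
o=bot.get_obs(); Rm=R.from_euler('xyz',o["tcp_rot"]).as_matrix(); print("tcp",o["tool_pos"],"heel in tool",Rm.T@np.r_[H-o["tool_pos"][:2],0])
E
```

```text
t1 [643.3  80.3  14. ] 19.4 -83.4
t2 [565.7  39.1  14. ] -66.0 -104.0
r1 [675.6  17.2  75. ] 35.0 -152.6
r2 [596.1 -23.2  75. ] -52.1 -172.0
87.84741617305137 yaw 2.0588370100719637
89.18747845181552 yaw 2.041293847324041
toe [604.51902512  59.74338657] heel [635.86530213  -3.00149157] 70.1392102505045
tcp [ 685.96629571 -100.43636518  131.17476845] heel in tool [109.56076812  -0.29431548   0.12497419]
```

```bash
python3 -m jog '[[35,0,0,0,0,0],[35,0,0,0,0,0],[0,0,40,0,0,0],[0,0,40,0,0,0],[0,0,29,0,0,0],[8,0,0,0,0,0],[8,0,0,0,0,0],[4,0,0,0,0,0],[0,0,0,0,0,0],[0,0,0,0,0,0]]'
python3 -m jog '[[3,0,0,0,0,0],[3,0,0,0,0,0],[3,0,0,0,0,0],[3,0,0,0,0,0],[3,0,0,0,0,0],[3,0,0,0,0,0],[0,0,0,0,0,0]]'
```

```text
time: 7.65
tool_pos: [646.3, -20.2, 24.4]
tcp_rot: [3.139, 0.002, 2.044]
contact_force: [0.9, 0.4, -0.3]
grip_width: 46.0
finger_force: 0.0
time: 8.35
tool_pos: [637.8, -4.9, 23.0]
tcp_rot: [3.141, 0.001, 2.044]
contact_force: [2.5, -3.8, -0.4]
grip_width: 46.1
finger_force: 2.2
```

```bash
python3 -m jog '[[4,0,0,0,0,0.015],[4,0,0,0,0,0.015],[4,0,0,0,0,0.015],[4,0,0,0,0,0.015],[4,0,0,0,0,0.015],[4,0,0,0,0,0.015],[4,0,0,0,0,0.015],[4,0,0,0,0,0.015],[4,0,0,0,0,0.015],[4,0,0,0,0,0.015],[4,0,0,0,0,0.015],[4,0,0,0,0,0.015]]'
python3 -m jog '[[4,0,0,0,0,0.014],[4,0,0,0,0,0.014],[4,0,0,0,0,0.014],[4,0,0,0,0,0],[2,0,0,0,0,0],[0,0,0,0,0,0],[0,0,0,0,0,0]]'
python3 - <<'E'
from h import *
im=save("top","t3.png"); cv2.imwrite("pics/t3c.png",cv2.resize(im[140:255,235:395,::-1],None,fx=5,fy=5,interpolation=cv2.INTER_CUBIC))
E
```

```text
time: 9.55
tool_pos: [619.0, 39.1, 22.9]
tcp_rot: [-3.142, 0.001, 1.863]
contact_force: [0.6, -6.4, 1.1]
grip_width: 45.6
finger_force: 2.8
time: 10.25
tool_pos: [614.4, 56.8, 22.9]
tcp_rot: [3.141, 0.001, 1.822]
contact_force: [1.6, -5.5, 1.1]
grip_width: 45.9
finger_force: 2.5
```

View pics/t3c.png

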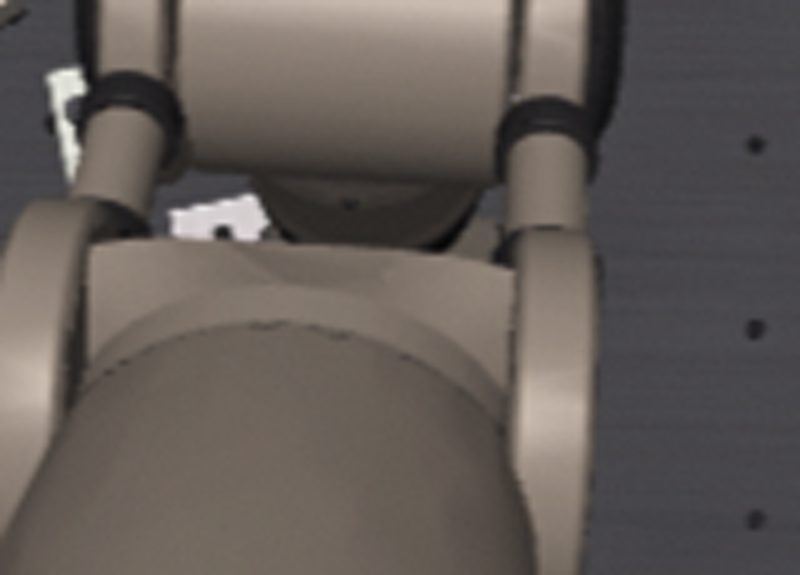

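The arm hides most of the foot; its toe corner shows at about (168,212) in the crop. By dead reckoning the gap to the bar is about 19 mm, so I'll push slowly and watch the force.

```bash
python3 -m jog '[[3,0,0,0,0,0],[3,0,0,0,0,0],[3,0,0,0,0,0],[3,0,0,0,0,0],[2,0,0,0,0,0],[1,0,0,0,0,0],[0,0,0,0,0,0]]'
python3 -m jog '[[1,0,0,0,0,0],[0.5,0,0,0,0,0],[0,0,0,0,0,0]]'
python3 -m jog '[[1,0,0,0,0,0],[0.5,0,0,0,0,0],[0,0,0,0,0,0]]'
```

```text
time: 11.0
tool_pos: [610.7, 71.3, 22.9]
tcp_rot: [3.141, 0.001, 1.822]
contact_force: [1.4, -6.5, 2.0]
grip_width: 46.1
finger_force: 2.7
time: 11.3
tool_pos: [610.4, 72.6, 22.9]
tcp_rot: [3.141, 0.001, 1.822]
contact_force: [1.2, -6.5, 1.0]
grip_width: 46.2
finger_force: 3.0
time: 11.6
tool_pos: [610.0, 74.1, 22.9]
tcp_rot: [3.141, 0.001, 1.822]
contact_force: [1.8, -6.9, 0.6]
grip_width: 45.6
finger_force: 3.1
```

```bash
for i in 1; do python3 -m jog '[[1,0,0,0,0,0],[0,0,0,0,0,0]]'; python3 -m jog '[[1,0,0,0,0,0],[0,0,0,0,0,0]]';  python3 -m jog '[[0.5,0,0,0,0,0],[0,0,0,0,0,0]]'; done | grep -E "pos|force"
```

```text
tool_pos: [609.9, 74.5, 23.0]
contact_force: [1.7, -7.9, 0.8]
finger_force: 4.1
tool_pos: [609.9, 74.6, 23.1]
contact_force: [2.6, -11.6, 0.9]
finger_force: 5.8
tool_pos: [609.9, 74.6, 23.1]
contact_force: [3.2, -13.1, 1.6]
finger_force: 6.6
```

The arm has stalled and the force is climbing, so the foot is on the bar. I'll press once more to square it, then back off, lift and look.

```bash
python3 -m jog '[[1,0,0,0,0,0],[0,0,0,0,0,0],[0,0,0,0,0,0]]'
python3 -m jog '[[-4,0,0,0,0,0],[-20,0,0,0,0,0],[-30,0,0,0,0,0],[-10,0,-40,0,0,0],[-30,0,-35,0,0,0],[-45,0,0,0,0,0],[-45,0,0,0,0,0],[0,0,0,0,0,0],[0,0,0,0,0,0]]'
python3 - <<'E'
from h import *
im=save("top","t4.png"); cv2.imwrite("pics/t4c.png",cv2.resize(im[140:255,235:395,::-1],None,fx=5,fy=5,interpolation=cv2.INTER_CUBIC))
E
```

```text
time: 12.5
tool_pos: [609.9, 74.7, 23.3]
tcp_rot: [3.141, 0.005, 1.822]
contact_force: [3.3, -16.8, 2.0]
grip_width: 46.0
finger_force: 8.3
time: 13.4
tool_pos: [654.0, -100.3, 97.0]
tcp_rot: [-3.141, -0.002, 1.82]
contact_force: [-0.1, -0.4, -0.3]
grip_width: 45.9
finger_force: 0.0
```

View pics/t4c.png

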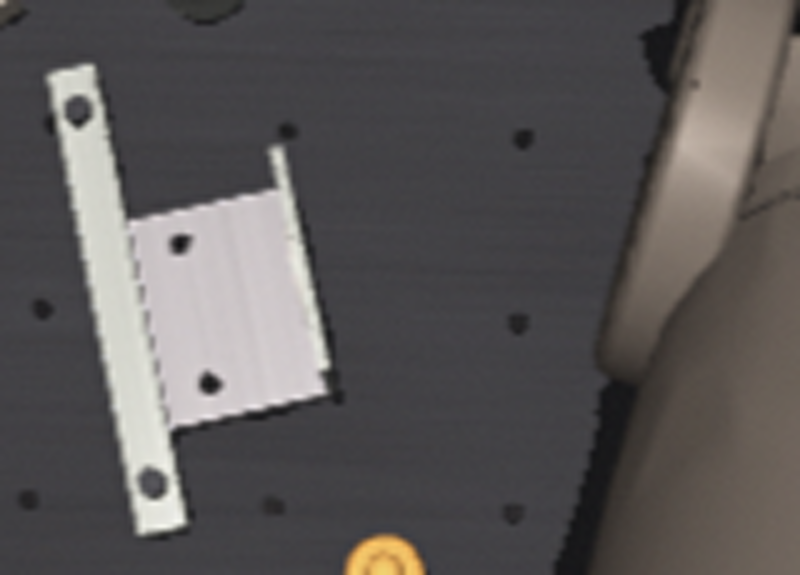

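The foot is flush and square on the bar: its toe edge runs (128,220)–(172,430) in the crop, well within the bar's length. The robot is clear, so I'm handing the job in.

```bash
python3 -c "
from plant import bot
print(bot.close_job())"
```

```text
the job is handed in; nothing more can be done
None
```

I tipped the screen upright and pushed it square against the stop bar with its whole foot width on the bar, then backed the arm clear and handed the job in at about 13.5 s; the final picture shows this, but no verdict came back.

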